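# Set the plate nest's gap with its knurled wheel

## Task

On the desk stands an adjustable plate nest with a sliding blue jaw. With a fingertip on top of its knurled thumbwheel, roll the wheel stroke by stroke so that the jaw closes the gap toward the fixed fence, until the jaw's red pointer stands within the green band of the gauge mark, then take the finger off. Move the jaw only by the wheel, never by touching the jaw itself; grasp nothing, and leave the plate, marker, weight and bottle round about where they stand.

Things in the scene. Friction and masses are not known exactly. Their poses are not given: they have to be found in the camera images.
- nest: Plate nest fixed to the desk, yaw differs per run. Aluminium base 116 x 320 x 12 mm (x, y, z). Origin on the desk, z up; +y runs from the wheel's end to the fixed fence (42 mm high, face at y = +105 mm); -x is the side with the white ruler. Grey wheel housing at x within 27 mm, y = -161 to -69 mm, top 52 mm above the desk. All else of it is at most 42 mm high.
- wheel: Knurled steel thumbwheel, a few ribs yellow, 60 mm diameter, 16 mm wide, in a slot of the grey housing; axle level, along the nest's x. Origin: its centre (turns with it), at x = 0, y = -115, z = 36 mm in the nest's frame. Rolling its top toward the fence (nest +y) closes the gap: 3.75 mm of finger stroke per mm of jaw; the other way opens it. Endless, stays where left, under 1 N to turn at the rim.
- wheel_crest (a point): Highest point of the wheel, 66 mm above the desk, 14 mm above the housing; fixed to the nest, does not turn with the wheel. The wheel does not yield, so touch down with a light force (3 to 8 N) and stroke level along the nest's y; it is carried along by friction. Strokes of about 28 mm centred on the crest stay clear of the housing.
- jaw: Sliding blue jaw with a black rubber face, 84 mm (x) x 21 mm (y), top 36 mm above the desk; axes as the nest's, origin at desk height under its middle. Geared to the wheel; slides along the nest's +y toward the fence, from y = -30 mm in the nest's frame at the start, by 50 mm at most. Not to be touched.
- pointer_tip (a point): End of the red pointer (1.8 mm wide) on the jaw, above the white ruler, 22 mm above the desk; moves with the jaw.
- mark (a point): Middle of the inner end of the green band: a green bar 5 mm wide along the nest's y, 12 mm long, top 21 mm above the desk, on a black clip fixed at the outer edge of the ruler. Axes as the nest's. The pointer is at the mark when both have the same nest y; at the start it is 16 to 34 mm short (on the -y side).
- spare_plate: White 96-well plate, 85 x 128 x 14 mm, lying on the desk to the right of the nest, beyond the wheel end. Origin under its centre. Leave alone.
- marker_black: Black and white marker pen, 135 mm long, 17 mm thick, on the desk in front of the nest. Leave alone.
- cal_weight: Brass-coloured check weight with a knob, 30 mm wide, 48 mm high, behind the nest. Origin under its centre. Leave alone.
- stain_bottle: Bottle with a black cap, 46 mm wide, 85 mm high, behind the nest. Origin under its centre. Leave alone.

How it is judged:
By the outcome, as a careful person would: the job done as asked, in the order asked, and still so for the second after the job is handed in, with the robot touching nothing.
It also fails if it takes over 61 s, if anything falls off the work surface, if the arm or the gripper's body presses on something with over 40 N, if the wrist force passes 120 N, or if a joint passes its speed limit or range.

## Robot

A 6-joint arm with a two-finger parallel gripper is mounted at the origin on a cart in front of the work surface, level with it; the furniture and walls round the work are solid. World frame = base frame: x ahead of the robot, y to its left, z up, the work surface at z = 0. Lengths are in mm, angles in rad, forces in N, time in s.
With the tool pointing down it reaches from about 275 to 750 mm from the base axis. Payload 10.2 kg.
Tool frame: the origin (TCP) lies at the very end of the fingers, on their centre line; the grasp point (between the pads) lies 19 mm behind it (ctrl.pinch_z is the distance from the TCP to the grasp point, in mm); y points along the fingers, z is the direction in which the jaws open and shut, and the axes are right-handed (so a half turn about y gives the same grasp; the last joint's range is limited). The gripper opens to 85 mm and grips with 20 to 120 N. Pads are 22 mm wide; open, the fingers measure 114 mm over their backs; the gripper's body (76 mm by 85 mm) begins 54 mm behind the grasp point. The pads swing forward as they close: fully open they stand 13 mm farther back than shut.
Start: joints at [1.118, 0.313, 1.498, -0, 1.331, -0.223], TCP at [119.599, 511.202, 231.294] pointing down, gripper open.
Joint ranges: [-2.94, 2.94], [-0.97, 2.17], [0.19, 2.56], [-1.23, 4.37], [0.02, 3.11], [-2.88, 2.88]. Speed limits (rad/s): [2.39, 2.39, 3.01, 3.14, 3.14, 3.14].

## Interface

Orientations are given as a unit quaternion [w, x, y, z].
In Python, from rig import sense, eyes, ctrl gives the robot as it stands. The module is installed in compiled form; this text tells all that it offers.
- The arm moves only by the shell command python3 -m handwheel 'ROWS' [FORCE]. ROWS is JSON, a list of rows, each an object of numbers: "grip": the finger opening in mm, from 0 to 85.4; "tx", "ty", "tz": the shift along the tool's x, y, z in mm; "wx", "wy", "wz": the turn, a rotation vector about the tool's x, y, z in rad. In form: [{"grip": .., "tx": .., "ty": .., "tz": .., "wx": .., "wy": .., "wz": ..}, ...]. A call has 1 to 10 rows; each row shifts and turns the commanded pose from where the row before left it, along the tool's axes as they then stand; what a row does not reach is not made up. A row lasts 1/12 s, in which the tool goes at most 41.7 mm and 7.16 degrees, less where a joint would pass 70% of its speed; a pose out of reach is approached as far as the arm can. A call is refused whole if a number of a shift passes 41.7 or a number of a turn 0.125, either way. A call with a gripper value outside its range is refused whole. The fingers move at their own pace and stop on an object; FORCE is the grip in N (left out, the last holds). Time passes only in rows, so rows that do not move let the fingers close. It gives the time, the measured TCP pose, the force and the opening at its end, in the units of the state.
- sense(): the state, without advancing time (a new reading comes with each control period).
- eyes.capture(name): name is "scene" or "top"; returns a dict with "pixels" (384x512x3 uint8, red, green, blue), "mtx" (3x3 intrinsics, pixels), "R" (3x3) and "t" (3): a world point X has camera coordinates R X + t. Camera axes: x right, y down, z forward; pixel columns grow to the right and rows downward; lengths in mm; the calibration is good to about 2 mm. A picture is of the moment at which its call begins. There is no depth.
- ctrl.finish_job(): hands the job in, once; it reports no verdict.
The state is a dict: "time_s": time; "joints": joint angles; "dq": joint speeds; "tau": joint torques, N m; "eef_pos": TCP position; "ee_rot": TCP orientation; "force": force on the tool from outside, world axes, zero at the start; "wrist_torque": the same for the moment, N m; "grip_width": opening from 0.0 (shut) to 1.0 (fully open).
Only numpy, scipy, OpenCV 4.12 (cv2) and the standard library are available. Lean on these libraries where they do the work, as an engineer would, in place of code of your own. Each camera call takes 0.05 s, during which the arm holds its last target.

## Working session

There is one attempt and no reset: what is moved stays moved. The work goes in short steps, Python scripts to look and compute and a shell command to move; the robot and the scene stay as the last step left them, time stands still between calls to the robot, and variables do not carry over. Pictures are saved under pics/ and viewed, and the job is handed in when it is done.

```bash
mkdir -p pics
python3 - <<'E'
from rig import sense, eyes, ctrl
import cv2,numpy as np
print(sense())
for n in("scene","top"):
    c=eyes.capture(n); np.savez(f"{n}0.npz",**c)
    print(n,c["mtx"],c["R"],c["t"])
    cv2.imwrite(f"pics/{n}0.png",cv2.resize(c["pixels"][:,:,::-1],(800,600),interpolation=cv2.INTER_CUBIC))
E
```

```text
{'time_s': 0.0, 'joints': array([ 1.11757225e+00,  3.13435750e-01,  1.49844384e+00, -1.85047144e-05,
        1.33098497e+00, -2.23376229e-01]), 'dq': array([-0.00105429, -0.00034897,  0.00073031, -0.00033951,  0.00044851,
        0.0002431 ]), 'tau': array([-5.62689274e-04, -4.12275267e+01, -2.59746695e+01, -2.07958469e-04,
        4.12357069e-03,  6.78606398e-07]), 'eef_pos': array([119.49920346, 510.9549212 , 230.73982062]), 'ee_rot': array([-0.70201609,  0.7028687 , -0.08122641,  0.08093991]), 'force': array([ 0.34000345, -0.03299366, -0.10092777]), 'wrist_torque': array([ 0.01431137, -0.03495497, -0.01331654]), 'grip_width': 0.9985785101029071}
scene [[363.71332497   0.         252.94999486]
 [  0.         363.71332497 201.69478035]
 [  0.           0.           1.        ]] [[-0.46830784 -0.88356369  0.00172535]
 [-0.68644412  0.36259936 -0.63033021]
 [ 0.55631127 -0.29637293 -0.77632522]] [252.64542489 378.83992655 619.22431122]
top [[486.8813185    0.         253.35517928]
 [  0.         486.8813185  192.76707563]
 [  0.           0.           1.        ]] [[-5.54059407e-03 -9.99984632e-01  1.93248157e-04]
 [-9.84612292e-01  5.42166590e-03 -1.74668946e-01]
 [ 1.74665214e-01 -1.15804424e-03 -9.84627199e-01]] [   6.07771296  533.72889327 1353.04803311]
```

View pics/top0.png

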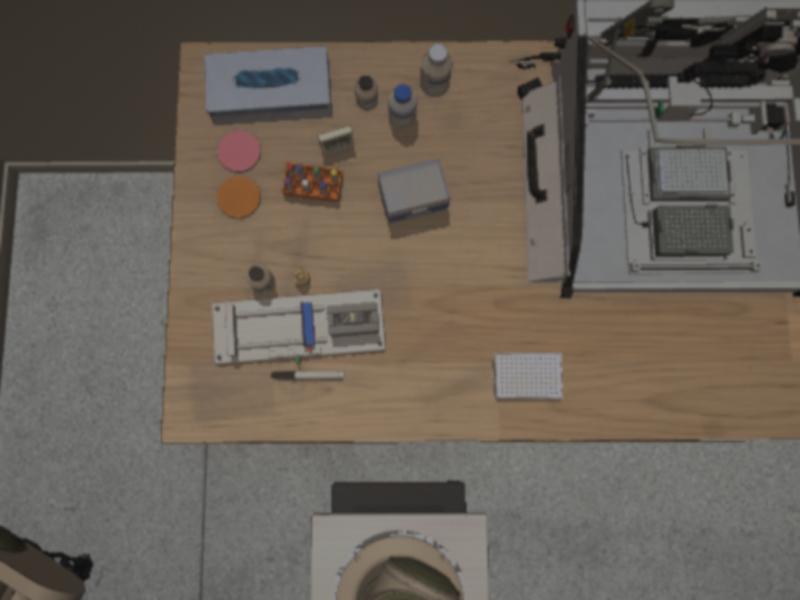

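View pics/scene0.png

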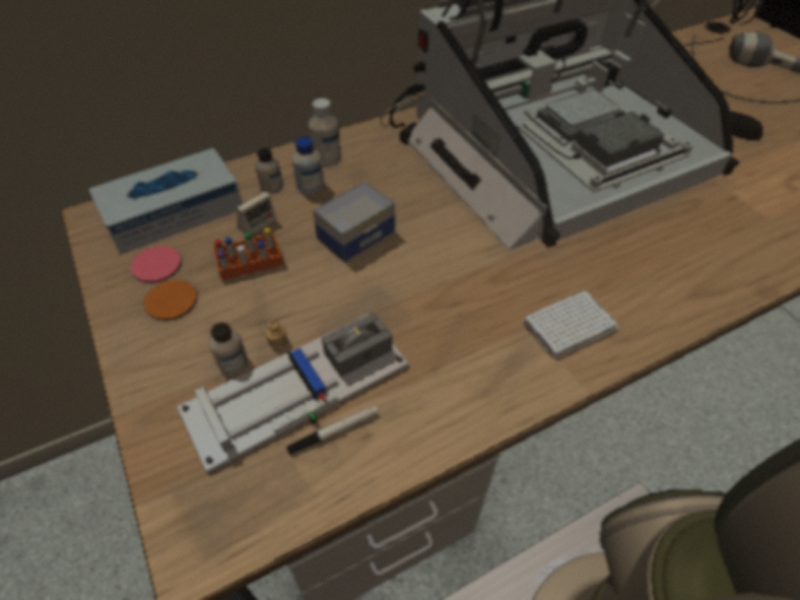

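The nest is at lower left in the top view: fence at its left end, wheel housing at its right end, the blue jaw near (308,325) of 800x600, and the green mark near (298,360). I'll zoom in next and measure.

Run:
```python
import cv2,numpy as np
for n,(r0,r1,c0,c1) in {"top":(175,250,128,253),"scene":(195,300,105,265)}.items():
    p=np.load(f"{n}0.npz")["pixels"][r0:r1,c0:c1]
    s=800/(c1-c0); s=min(s,600/(r1-r0)); print(n,s)
    q=cv2.resize(p[:,:,::-1],None,fx=s,fy=s,interpolation=cv2.INTER_CUBIC)
    cv2.imwrite(f"pics/{n}0z.png",np.clip(q*1.6,0,255).astype(np.uint8))
```

```text
top 6.4
scene 5.0
```

View pics/top0z.png

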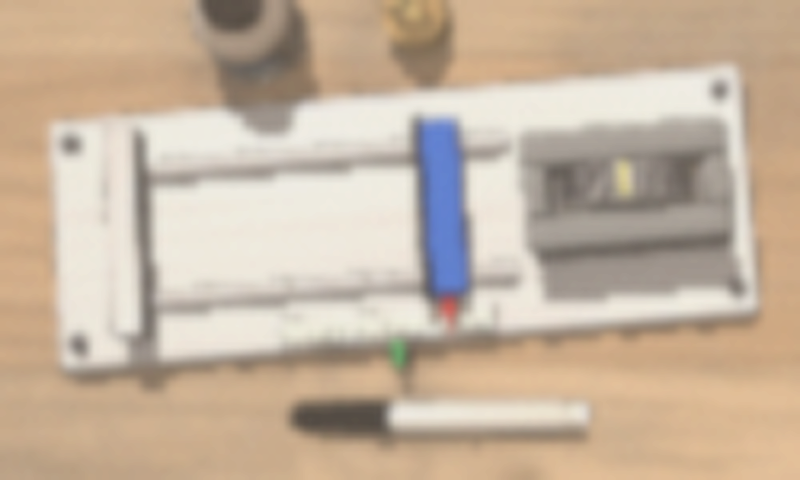

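View pics/scene0z.png

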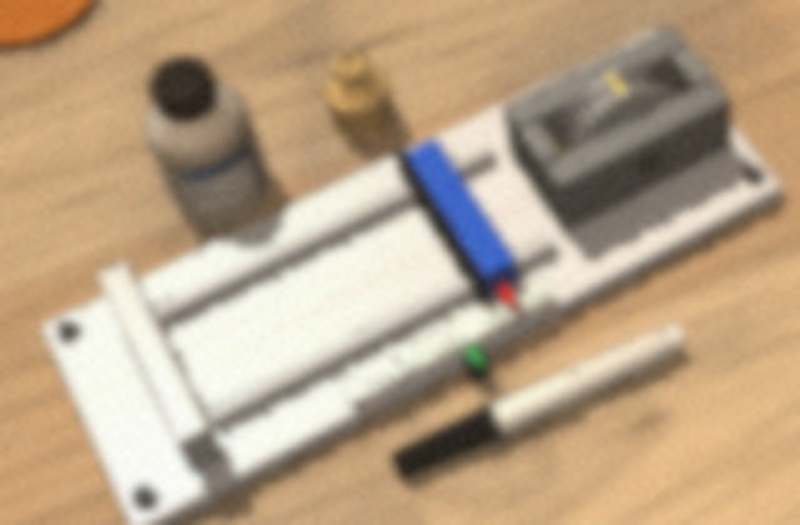

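The top crop shows the base corners at about (52,122), (738,68), (757,312) and (65,372). The red pointer is near (450,310), the green band near (398,353) and the crest near (625,178). Next I turn these into world positions.

```bash
cat > h.py <<'E'
import cv2,numpy as np
def ray(c,uv,z):
    R,t,K=c["R"],c["t"],c["mtx"]
    d=R.T@np.linalg.solve(K,[uv[0],uv[1],1]); o=-R.T@t
    return (o+d*(z-o[2])/d[2])
def cent(c,col,box):
    r0,r1,c0,c1=box
    p=c["pixels"][r0:r1,c0:c1].astype(float); r,g,b=p[...,0],p[...,1],p[...,2]
    w={"red":r-np.maximum(g,b),"green":g-np.maximum(r,b),"blue":b-np.maximum(r,g)}[col]
    if col=="red": w=np.where(r-1.0*g>2.0*0+0.45*r, w,0) 
    th=0.35*w.max(); w=np.where(w>th,w-0*th,0)
    v,u=np.mgrid[r0:r1,c0:c1]
    return np.array([(w*u).sum(),(w*v).sum()])/w.sum(), (w>0).sum(), w.max()
def project(c,X):
    x=c["R"]@X+c["t"]; q=c["mtx"]@x; return q[:2]/q[2]
BOX={"top":(205,240,155,235),"scene":(235,285,170,230)}
E
python3 - <<'E'
from h import *
C={n:dict(np.load(n+"0.npz")) for n in("top","scene")}
f=lambda x,y:((x+.5)/6.4-.5+128,(y+.5)/6.4-.5+175)
P=[ray(C["top"],f(*q),12)[:2] for q in[(52,122),(738,68),(757,312),(65,372)]]
g=lambda x,y:((x+.5)/5-.5+105,(y+.5)/5-.5+195)
print(np.round(P,1))
TL,TR,BR,BL=P
print("len",np.linalg.norm(TL-TR),np.linalg.norm(BL-BR),"w",np.linalg.norm(TL-BL),np.linalg.norm(TR-BR))
yv=(TL-TR)+(BL-BR); yv/=np.linalg.norm(yv); xv=np.array([yv[1],-yv[0]])
o=np.mean(P,0); print("centre",o,"yaw",np.arctan2(-yv[0],yv[1]))
print("crest",o-115*yv, "crest proj",[project(C[n],np.r_[o-115*yv,66]) for n in C])
print("scene corners TL",ray(C["scene"],g(45,328),12),"BR",ray(C["scene"],g(780,190),12))
for n in C:
    r=cent(C[n],"red",BOX[n]);gg=cent(C[n],"green",BOX[n])
    for nm,q,z in(("ptr",r,22),("mark",gg,21)):
        X=ray(C[n],q[0],z)[:2]-o; print(n,nm,q,"nest xy",X@xv,X@yv)
E
```

```text
[[539.3 349.9]
 [562.8  33.9]
 [449.6  25.4]
 [423.9 339.7]]
len 316.83888256598635 315.3291849731659 w 115.753528939844 113.58212943769995
centre [493.90273869 187.23552974] yaw 0.07793607244036874
crest [502.85631654  72.58460979] crest proj [array([228.83818812, 202.49039094]), array([232.31919837, 209.78349295])]
scene corners TL [537.25474943 350.26227334  12.        ] BR [449.80366537  27.2738688   12.        ]
top ptr (array([198.        , 222.52212389]), np.int64(2), np.float64(59.0)) nest xy -44.042269526001036 -19.969308455936257
top mark (array([189.6516129, 229.4      ]), np.int64(7), np.float64(31.0)) nest xy -61.84766247887157 5.455851097129382
scene ptr (array([205.62222222, 253.07521368]), np.int64(10), np.float64(80.0)) nest xy -42.669046269522156 -19.423767823555103
scene mark (array([199.61946903, 265.77654867]), np.int64(16), np.float64(40.0)) nest xy -63.332448123122504 6.145694025301334
```

```bash
python3 - <<'E'
from h import *
C={n:dict(np.load(n+"0.npz")) for n in("top","scene")}
o=np.array([493.9,187.24]);a=.078;yv=np.array([-np.sin(a),np.cos(a)]);xv=np.array([yv[1],-yv[0]])
f=lambda x,y:((x+.5)/6.4-.5+128,(y+.5)/6.4-.5+175)
g=lambda x,y:((x+.5)/5-.5+105,(y+.5)/5-.5+195)
def s(nm,cam,uv,z):
    X=ray(C[cam],(f if cam=="top" else g)(*uv),z)[:2]-o; print(nm,cam,np.round([X@xv,X@yv],1))
s("fence face","top",(135,160),42);s("fence face","top",(142,320),42)
s("housing L top","top",(522,132),52);s("L bot","top",(532,250),52);s("R top","top",(726,120),52);s("R bot","top",(731,238),52)
s("jaw TL","top",(420,121),36);s("TR","top",(458,120),36);s("BR","top",(467,292),36);s("BL","top",(432,296),36)
s("yellow","top",(624,178),66)
s("housing far R","scene",(665,30),52);s("near R","scene",(730,100),52);s("near L","scene",(560,180),52);s("farL","scene",(508,115),52)
s("fence","scene",(125,265),42);s("fence","scene",(205,435),42)
s("jaw","scene",(435,142),36);s("jaw","scene",(515,270),36);s("jaw","scene",(412,152),36);s("yel","scene",(618,83),66)
E
python3 - <<'E'
import cv2,numpy as np
p=np.load("top0.npz")["pixels"][180:230,200:250]
q=cv2.resize(p[:,:,::-1],None,fx=12,fy=12,interpolation=cv2.INTER_NEAREST)
cv2.imwrite("pics/tz2.png",np.clip(q*1.6,0,255).astype(np.uint8))
E
```

```text
fence face top [ 31.6 115.2]
fence face top [-40.9 115.4]
housing L top top [ 28.  -59.9]
L bot top [-25.5 -60.7]
R top top [  25.8 -151.2]
R bot top [ -27.5 -149.2]
jaw TL top [ 39.8 -13. ]
TR top [ 38.8 -30.1]
BR top [-39.7 -29.1]
BL top [-40.2 -13.4]
yellow top [   1.2 -104.4]
housing far R scene [  26.8 -144.5]
near R scene [ -24.8 -148.4]
near L scene [-22.1 -61. ]
farL scene [ 22.1 -58.2]
fence scene [ 46.2 117.7]
fence scene [-48.7 118.9]
jaw scene [ 37.7 -26.8]
jaw scene [-43.2 -25.6]
jaw scene [ 38.2 -15.3]
yel scene [   1.5 -105.1]
```

View pics/tz2.png

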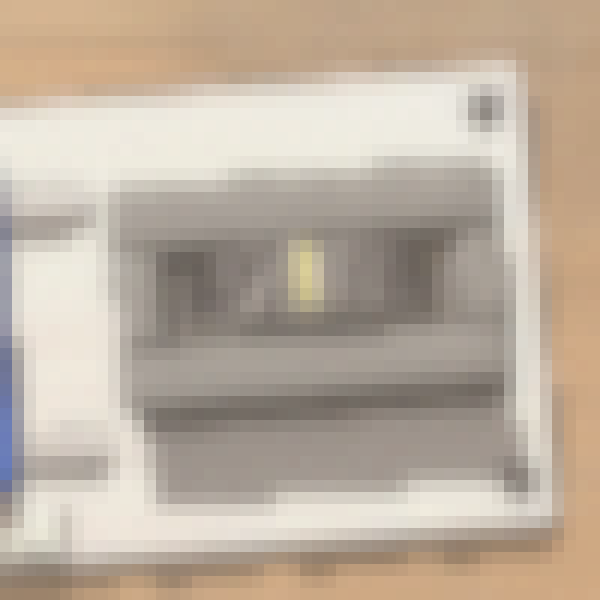

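The nest origin lies about 9.8 mm toward the fence from the base centre. Fence face, housing and jaw all agree on that. The crest is at about (502, 82, 66), yaw is 0.078, and the pointer is about 25.4 mm short of the mark, so roughly 95 mm of stroke.

```bash
cat >> h.py <<'E'
from scipy.spatial.transform import Rotation as Ro
A=.078;YV=np.array([-np.sin(A),np.cos(A),0]);XV=np.array([np.cos(A),np.sin(A),0]);O=np.array([493.9,187.24,0])+9.8*YV
CREST=O-115*YV+[0,0,66]
def rel(s,goal):
    q=s["ee_rot"]; r=Ro.from_quat([q[1],q[2],q[3],q[0]]); M=r.as_matrix()
    # goal tool axes: y down, x along +-nest y
    best=min((Ro.from_matrix(np.c_[sg*YV,[0,0,-1],np.cross(sg*YV,[0,0,-1])]) for sg in(1,-1)),key=lambda g:(r.inv()*g).magnitude())
    p=s["eef_pos"]; n=np.array([(p-O)@XV,(p-O)@YV,p[2]])
    print("t",s["time_s"],"nest",np.round(n,2),"rotvec left",np.round((r.inv()*best).as_rotvec(),3),"F",np.round(s["force"],2),"j6",round(s["joints"][5],2),"grip",round(s["grip_width"],3))
    print("tool axes",np.round(M.T,3).tolist()); print("goal shift in present tool axes",np.round(M.T@(goal-p),1), "in goal axes",np.round(best.as_matrix().T@(goal-p),1))
E
python3 -c "
from h import *;from rig import sense
rel(sense(),CREST+[0,0,40]-14*YV)"
```

```text
t 0.1 nest [-348.02  342.15  230.8 ] rotvec left [1.000e-03 1.263e+00 0.000e+00] F [ 0.33 -0.17 -0.02] j6 -0.22 grip 1.0
tool axes [[0.974, -0.228, -0.0], [-0.0, -0.001, -1.0], [0.228, 0.974, -0.001]]
goal shift in present tool axes [ 474.4  125.1 -343.4] in goal axes [471.1 124.8 348. ]
```

```bash
python3 -m handwheel '[{"grip":0,"tx":28,"tz":-20},{"grip":0,"tx":28,"tz":-20},{"grip":0,"tx":28,"tz":-20},{"grip":0,"tx":28,"tz":-20},{"grip":0,"tx":28,"tz":-20},{"grip":0,"tx":28,"tz":-20},{"grip":0,"tx":28,"tz":-20},{"grip":0,"tx":28,"tz":-20},{"grip":0,"tx":28,"tz":-20},{"grip":0,"tx":28,"tz":-20}]' 20
python3 -m handwheel '[{"grip":0,"wy":0.12},{"grip":0,"wy":0.12},{"grip":0,"wy":0.12},{"grip":0,"wy":0.12},{"grip":0,"wy":0.12},{"grip":0,"wy":0.12},{"grip":0,"wy":0.12},{"grip":0,"wy":0.12},{"grip":0,"wy":0.12},{"grip":0,"wy":0.12}]'
python3 -c "
from h import *;from rig import sense
rel(sense(),CREST+[0,0,40]-14*YV)"
```

```text
t 0.1 nest [-348.02  342.15  230.8 ] rotvec left [1.000e-03 1.263e+00 0.000e+00] F [ 0.33 -0.17 -0.02] j6 -0.22 grip 1.0
tool axes [[0.974, -0.228, -0.0], [-0.0, -0.001, -1.0], [0.228, 0.974, -0.001]]
goal shift in present tool axes [ 474.4  125.1 -343.4] in goal axes [471.1 124.8 348. ]invalid input
invalid input
```

The call was refused, possibly because every key must be present. I'll try a single full row.

```bash
python3 -m handwheel '[{"grip":0,"tx":28,"ty":0,"tz":-20,"wx":0,"wy":0,"wz":0}]' 20
```

```text
time_s: 0.18
eef_pos: [140.4, 486.9, 230.7]
ee_rot: [0.703, -0.703, 0.08, -0.079]
force: [0.7, -0.4, -0.9]
grip_width: 0.888
```

Every key has to be present.

```bash
python3 -m handwheel '[{"grip":0,"tx":28,"ty":0,"tz":-20,"wx":0,"wy":0,"wz":0},{"grip":0,"tx":28,"ty":0,"tz":-20,"wx":0,"wy":0,"wz":0},{"grip":0,"tx":28,"ty":0,"tz":-20,"wx":0,"wy":0,"wz":0},{"grip":0,"tx":28,"ty":0,"tz":-20,"wx":0,"wy":0,"wz":0},{"grip":0,"tx":28,"ty":0,"tz":-20,"wx":0,"wy":0,"wz":0},{"grip":0,"tx":28,"ty":0,"tz":-20,"wx":0,"wy":0,"wz":0},{"grip":0,"tx":28,"ty":0,"tz":-20,"wx":0,"wy":0,"wz":0},{"grip":0,"tx":28,"ty":0,"tz":-20,"wx":0,"wy":0,"wz":0},{"grip":0,"tx":28,"ty":0,"tz":-20,"wx":0,"wy":0,"wz":0}]'
python3 -m handwheel '[{"grip":0,"tx":0,"ty":0,"tz":0,"wx":0,"wy":0.12,"wz":0},{"grip":0,"tx":0,"ty":0,"tz":0,"wx":0,"wy":0.12,"wz":0},{"grip":0,"tx":0,"ty":0,"tz":0,"wx":0,"wy":0.12,"wz":0},{"grip":0,"tx":0,"ty":0,"tz":0,"wx":0,"wy":0.12,"wz":0},{"grip":0,"tx":0,"ty":0,"tz":0,"wx":0,"wy":0.12,"wz":0},{"grip":0,"tx":0,"ty":0,"tz":0,"wx":0,"wy":0.12,"wz":0},{"grip":0,"tx":0,"ty":0,"tz":0,"wx":0,"wy":0.12,"wz":0},{"grip":0,"tx":0,"ty":0,"tz":0,"wx":0,"wy":0.12,"wz":0},{"grip":0,"tx":0,"ty":0,"tz":0,"wx":0,"wy":0.12,"wz":0},{"grip":0,"tx":0,"ty":0,"tz":0,"wx":0,"wy":0.12,"wz":0}]'
python3 - <<'E'
from h import *;from rig import sense
rel(sense(),CREST+[0,0,40]-14*YV)
E
```

```text
time_s: 0.93
eef_pos: [347.4, 251.2, 231.2]
ee_rot: [-0.702, 0.702, -0.081, 0.081]
force: [1.5, 0.4, -0.1]
grip_width: -0.006
time_s: 1.77
eef_pos: [346.5, 252.6, 231.1]
ee_rot: [-0.532, 0.533, -0.465, 0.465]
force: [-0.3, 0.4, 0.1]
grip_width: 0.002
t 1.7667 nest [-141.83   66.87  231.05] rotvec left [0.001 0.057 0.   ] F [-0.26  0.44  0.05] j6 0.22 grip 0.002
tool axes [[0.135, -0.991, 0.0], [-0.001, -0.0, -1.0], [0.991, 0.135, -0.001]]
goal shift in present tool axes [203.6 125.  130.5] in goal axes [195.9 125.1 141.8]
```

```bash
python3 -m handwheel '[{"grip":0,"tx":0,"ty":0,"tz":0,"wx":0,"wy":0.057,"wz":0},{"grip":0,"tx":28,"ty":0,"tz":20.3,"wx":0,"wy":0,"wz":0},{"grip":0,"tx":28,"ty":0,"tz":20.3,"wx":0,"wy":0,"wz":0},{"grip":0,"tx":28,"ty":0,"tz":20.3,"wx":0,"wy":0,"wz":0},{"grip":0,"tx":28,"ty":0,"tz":20.3,"wx":0,"wy":0,"wz":0},{"grip":0,"tx":28,"ty":0,"tz":20.3,"wx":0,"wy":0,"wz":0},{"grip":0,"tx":28,"ty":0,"tz":20.3,"wx":0,"wy":0,"wz":0},{"grip":0,"tx":28,"ty":0,"tz":20.3,"wx":0,"wy":0,"wz":0},{"grip":0,"tx":0,"ty":0,"tz":0,"wx":0,"wy":0,"wz":0}]'
python3 -m handwheel '[{"grip":0,"tx":0,"ty":25,"tz":0,"wx":0,"wy":0,"wz":0},{"grip":0,"tx":0,"ty":25,"tz":0,"wx":0,"wy":0,"wz":0},{"grip":0,"tx":0,"ty":25,"tz":0,"wx":0,"wy":0,"wz":0},{"grip":0,"tx":0,"ty":25,"tz":0,"wx":0,"wy":0,"wz":0},{"grip":0,"tx":0,"ty":25,"tz":0,"wx":0,"wy":0,"wz":0},{"grip":0,"tx":0,"ty":0,"tz":0,"wx":0,"wy":0,"wz":0},{"grip":0,"tx":0,"ty":0,"tz":0,"wx":0,"wy":0,"wz":0}]'
python3 - <<'E'
from h import *;from rig import sense,eyes
rel(sense(),CREST+[0,0,0]-14*YV)
for n,(r0,r1,c0,c1) in {"top":(175,250,128,253),"scene":(160,300,105,265)}.items():
    c=eyes.capture(n);np.savez(n+"1.npz",**c);p=c["pixels"][r0:r1,c0:c1]
    s=min(800/(c1-c0),600/(r1-r0))
    q=cv2.resize(p[:,:,::-1],None,fx=s,fy=s,interpolation=cv2.INTER_CUBIC)
    cv2.imwrite(f"pics/{n}1z.png",np.clip(q*1.6,0,255).astype(np.uint8))
E
```

```text
time_s: 2.52
eef_pos: [507.3, 65.2, 230.5]
ee_rot: [-0.519, 0.52, -0.479, 0.48]
force: [0.6, 0.1, 0.3]
grip_width: 0.002
time_s: 3.1
eef_pos: [504.2, 69.5, 106.0]
ee_rot: [-0.52, 0.521, -0.479, 0.478]
force: [0.3, -0.8, 0.6]
grip_width: 0.002
t 3.1 nest [   1.14 -128.02  106.03] rotvec left [ 0.002  0.006 -0.   ] F [ 0.33 -0.84  0.64] j6 -0.18 grip 0.002
tool axes [[0.084, -0.996, -0.0], [-0.002, 0.0, -1.0], [0.996, 0.084, -0.002]]
goal shift in present tool axes [ 1.  40.  -1.1] in goal axes [ 1.  40.  -1.1]
```

View pics/scene1z.png

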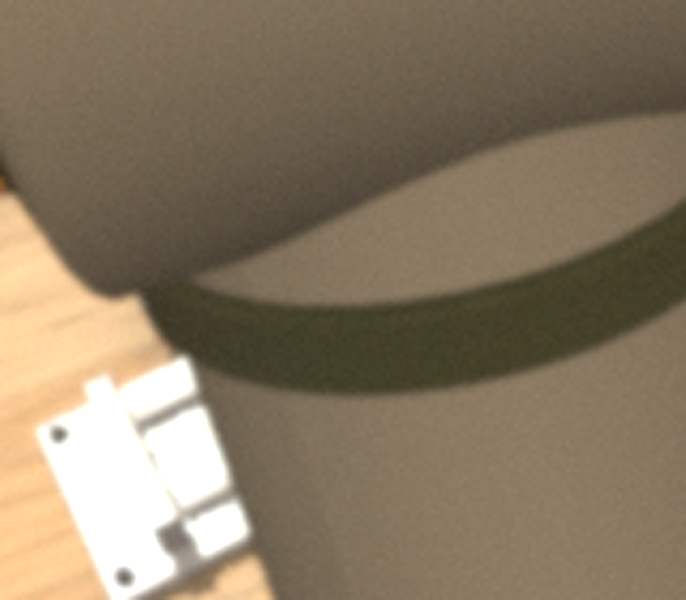

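View pics/top1z.png

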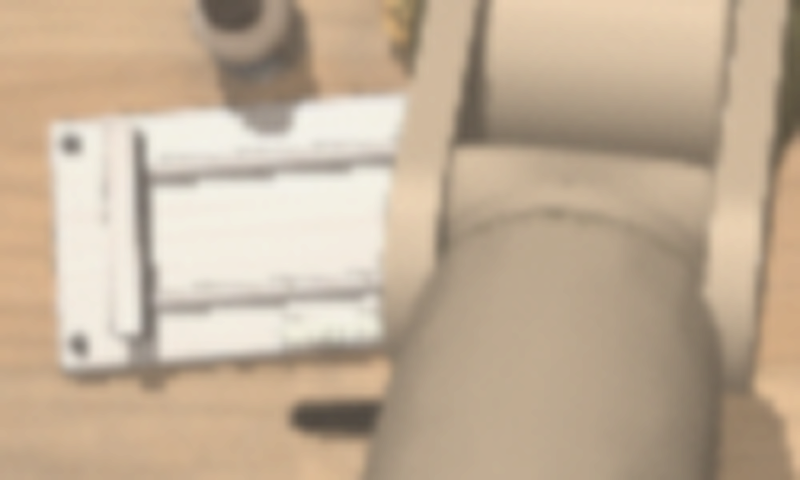

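Both views of the jaw are blocked by the arm, so checks will need a retreat. Next I descend with small steps to make contact.

```bash
python3 -m handwheel '[{"grip":0,"tx":0.5,"ty":18,"tz":-1,"wx":0,"wy":0,"wz":0},{"grip":0,"tx":0.5,"ty":14,"tz":0,"wx":0,"wy":0,"wz":0},{"grip":0,"tx":0,"ty":5,"tz":0,"wx":0,"wy":0,"wz":0},{"grip":0,"tx":0,"ty":1.5,"tz":0,"wx":0,"wy":0,"wz":0},{"grip":0,"tx":0,"ty":0,"tz":0,"wx":0,"wy":0,"wz":0},{"grip":0,"tx":0,"ty":0,"tz":0,"wx":0,"wy":0,"wz":0}]'
python3 -m handwheel '[{"grip":0,"tx":0,"ty":0.5,"tz":0,"wx":0,"wy":0,"wz":0},{"grip":0,"tx":0,"ty":0,"tz":0,"wx":0,"wy":0,"wz":0}]'
python3 -m handwheel '[{"grip":0,"tx":0,"ty":0.5,"tz":0,"wx":0,"wy":0,"wz":0},{"grip":0,"tx":0,"ty":0,"tz":0,"wx":0,"wy":0,"wz":0}]'
```

```text
time_s: 3.7
eef_pos: [504.5, 68.2, 69.0]
ee_rot: [0.521, -0.52, 0.478, -0.479]
force: [0.6, 0.4, 0.5]
grip_width: 0.001
time_s: 3.87
eef_pos: [504.1, 68.2, 67.9]
ee_rot: [0.521, -0.52, 0.478, -0.479]
force: [0.3, -0.5, -0.2]
grip_width: 0.002
time_s: 4.03
eef_pos: [503.9, 68.2, 66.9]
ee_rot: [0.521, -0.521, 0.479, -0.479]
force: [0.9, 0.5, 0.3]
grip_width: 0.004
```

```bash
python3 -m handwheel '[{"grip":0,"tx":0,"ty":0.4,"tz":-0.5,"wx":0,"wy":0,"wz":0},{"grip":0,"tx":0,"ty":0,"tz":0,"wx":0,"wy":0,"wz":0},{"grip":0,"tx":0,"ty":0,"tz":0,"wx":0,"wy":0,"wz":0}]'
python3 -m handwheel '[{"grip":0,"tx":0,"ty":0.4,"tz":0,"wx":0,"wy":0,"wz":0},{"grip":0,"tx":0,"ty":0,"tz":0,"wx":0,"wy":0,"wz":0},{"grip":0,"tx":0,"ty":0,"tz":0,"wx":0,"wy":0,"wz":0}]'
```

```text
time_s: 4.28
eef_pos: [503.3, 68.2, 66.4]
ee_rot: [-0.521, 0.521, -0.479, 0.479]
force: [0.8, 0.2, 0.2]
grip_width: -0.002
time_s: 4.53
eef_pos: [503.3, 68.2, 66.0]
ee_rot: [-0.521, 0.521, -0.479, 0.479]
force: [0.5, -0.2, 0.4]
grip_width: -0.002
```

```bash
python3 -m handwheel '[{"grip":0,"tx":0,"ty":0.3,"tz":0,"wx":0,"wy":0,"wz":0},{"grip":0,"tx":0,"ty":0,"tz":0,"wx":0,"wy":0,"wz":0},{"grip":0,"tx":0,"ty":0,"tz":0,"wx":0,"wy":0,"wz":0}]'
python3 -m handwheel '[{"grip":0,"tx":0,"ty":0.3,"tz":0,"wx":0,"wy":0,"wz":0},{"grip":0,"tx":0,"ty":0,"tz":0,"wx":0,"wy":0,"wz":0},{"grip":0,"tx":0,"ty":0,"tz":0,"wx":0,"wy":0,"wz":0}]'
```

```text
time_s: 4.78
eef_pos: [503.3, 68.2, 65.7]
ee_rot: [-0.521, 0.521, -0.479, 0.479]
force: [0.7, -0.2, -0.5]
grip_width: -0.003
time_s: 5.03
eef_pos: [503.3, 68.1, 65.4]
ee_rot: [-0.521, 0.521, -0.479, 0.479]
force: [-0.2, 0.9, 0.8]
grip_width: -0.002
```

Contact should come at the crest, so I'll calibrate the touch height there: lift, move over the crest, and descend again.

```bash
python3 -m handwheel '[{"grip":0,"tx":0,"ty":-2,"tz":0,"wx":0,"wy":0,"wz":0},{"grip":0,"tx":-7,"ty":0,"tz":0,"wx":0,"wy":0,"wz":0},{"grip":0,"tx":-7,"ty":0,"tz":0,"wx":0,"wy":0,"wz":0},{"grip":0,"tx":0,"ty":0,"tz":0,"wx":0,"wy":0,"wz":0},{"grip":0,"tx":0,"ty":0.8,"tz":0,"wx":0,"wy":0,"wz":0},{"grip":0,"tx":0,"ty":0,"tz":0,"wx":0,"wy":0,"wz":0},{"grip":0,"tx":0,"ty":0,"tz":0,"wx":0,"wy":0,"wz":0}]'
python3 -m handwheel '[{"grip":0,"tx":0,"ty":0.3,"tz":0,"wx":0,"wy":0,"wz":0},{"grip":0,"tx":0,"ty":0,"tz":0,"wx":0,"wy":0,"wz":0},{"grip":0,"tx":0,"ty":0,"tz":0,"wx":0,"wy":0,"wz":0}]'
python3 -m handwheel '[{"grip":0,"tx":0,"ty":0.3,"tz":0,"wx":0,"wy":0,"wz":0},{"grip":0,"tx":0,"ty":0,"tz":0,"wx":0,"wy":0,"wz":0},{"grip":0,"tx":0,"ty":0,"tz":0,"wx":0,"wy":0,"wz":0}]'
```

```text
time_s: 5.62
eef_pos: [502.1, 82.1, 66.5]
ee_rot: [-0.521, 0.521, -0.479, 0.479]
force: [1.0, 0.2, 0.7]
grip_width: 0.005
time_s: 5.87
eef_pos: [502.2, 82.0, 66.3]
ee_rot: [-0.52, 0.521, -0.479, 0.479]
force: [0.6, -0.1, -0.1]
grip_width: 0.001
time_s: 6.12
eef_pos: [502.2, 82.1, 66.0]
ee_rot: [-0.521, 0.521, -0.479, 0.479]
force: [-0.1, -2.0, 1.1]
grip_width: 0.004
```

```bash
python3 -m handwheel '[{"grip":0,"tx":0,"ty":0.2,"tz":0,"wx":0,"wy":0,"wz":0},{"grip":0,"tx":0,"ty":0,"tz":0,"wx":0,"wy":0,"wz":0},{"grip":0,"tx":0,"ty":0,"tz":0,"wx":0,"wy":0,"wz":0}]'
python3 -m handwheel '[{"grip":0,"tx":0,"ty":0.2,"tz":0,"wx":0,"wy":0,"wz":0},{"grip":0,"tx":0,"ty":0,"tz":0,"wx":0,"wy":0,"wz":0},{"grip":0,"tx":0,"ty":0,"tz":0,"wx":0,"wy":0,"wz":0}]'
```

```text
time_s: 6.37
eef_pos: [502.2, 82.1, 66.0]
ee_rot: [0.521, -0.521, 0.478, -0.479]
force: [-0.3, -1.3, 4.2]
grip_width: 0.0
time_s: 6.62
eef_pos: [502.3, 82.1, 65.9]
ee_rot: [0.521, -0.521, 0.478, -0.479]
force: [-2.4, -0.5, 6.6]
grip_width: 0.006
```

Contact at the crest with about 6.6 N, and a stiffness of about 12 N/mm. Now the first half stroke toward the fence.

```bash
python3 -m handwheel '[{"grip":0,"tx":-2,"ty":0,"tz":0,"wx":0,"wy":0,"wz":0},{"grip":0,"tx":-2,"ty":0,"tz":0,"wx":0,"wy":0,"wz":0},{"grip":0,"tx":-2,"ty":0,"tz":0,"wx":0,"wy":0,"wz":0}]'
python3 -m handwheel '[{"grip":0,"tx":-2,"ty":0,"tz":0,"wx":0,"wy":0,"wz":0},{"grip":0,"tx":-2,"ty":0,"tz":0,"wx":0,"wy":0,"wz":0}]'
python3 -m handwheel '[{"grip":0,"tx":-2,"ty":0,"tz":0,"wx":0,"wy":0,"wz":0},{"grip":0,"tx":-2,"ty":0,"tz":0,"wx":0,"wy":0,"wz":0},{"grip":0,"tx":0,"ty":0,"tz":0,"wx":0,"wy":0,"wz":0}]'
```

```text
time_s: 6.87
eef_pos: [501.8, 88.1, 65.9]
ee_rot: [0.521, -0.521, 0.478, -0.479]
force: [-1.2, -0.6, 5.3]
grip_width: -0.006
time_s: 7.03
eef_pos: [501.5, 92.1, 65.9]
ee_rot: [0.521, -0.52, 0.478, -0.479]
force: [-1.6, -1.1, 4.2]
grip_width: 0.002
time_s: 7.28
eef_pos: [501.0, 96.4, 65.5]
ee_rot: [0.521, -0.521, 0.479, -0.478]
force: [0.4, 1.7, 2.4]
grip_width: -0.0
```

```bash
python3 -m handwheel '[{"grip":0,"tx":0,"ty":-6,"tz":0,"wx":0,"wy":0,"wz":0},{"grip":0,"tx":12,"ty":0,"tz":0,"wx":0,"wy":0,"wz":0},{"grip":0,"tx":12,"ty":0,"tz":0,"wx":0,"wy":0,"wz":0},{"grip":0,"tx":0,"ty":0,"tz":0,"wx":0,"wy":0,"wz":0},{"grip":0,"tx":0,"ty":3,"tz":0,"wx":0,"wy":0,"wz":0},{"grip":0,"tx":0,"ty":2,"tz":0,"wx":0,"wy":0,"wz":0},{"grip":0,"tx":0,"ty":1,"tz":0,"wx":0,"wy":0,"wz":0},{"grip":0,"tx":0,"ty":0,"tz":0,"wx":0,"wy":0,"wz":0},{"grip":0,"tx":0,"ty":0,"tz":0,"wx":0,"wy":0,"wz":0}]'
python3 -m handwheel '[{"grip":0,"tx":-2,"ty":0,"tz":0,"wx":0,"wy":0,"wz":0},{"grip":0,"tx":-2,"ty":0,"tz":0,"wx":0,"wy":0,"wz":0},{"grip":0,"tx":-2,"ty":0,"tz":0,"wx":0,"wy":0,"wz":0}]'
```

```text
time_s: 8.03
eef_pos: [502.9, 72.2, 65.6]
ee_rot: [-0.521, 0.521, -0.478, 0.478]
force: [-1.2, -1.2, 3.5]
grip_width: -0.002
time_s: 8.28
eef_pos: [502.4, 78.4, 65.9]
ee_rot: [-0.521, 0.521, -0.478, 0.478]
force: [-2.4, -1.0, 7.2]
grip_width: 0.001
```

Contact is good from -10 mm on. I continue this stroke to +12, which makes it 22 mm.

```bash
python3 -m handwheel '[{"grip":0,"tx":-2,"ty":0,"tz":0,"wx":0,"wy":0,"wz":0},{"grip":0,"tx":-2,"ty":0,"tz":0,"wx":0,"wy":0,"wz":0},{"grip":0,"tx":-2,"ty":0,"tz":0,"wx":0,"wy":0,"wz":0},{"grip":0,"tx":-2,"ty":0,"tz":0,"wx":0,"wy":0,"wz":0},{"grip":0,"tx":-2,"ty":0,"tz":0,"wx":0,"wy":0,"wz":0},{"grip":0,"tx":-2,"ty":0,"tz":0,"wx":0,"wy":0,"wz":0},{"grip":0,"tx":-2,"ty":0,"tz":0,"wx":0,"wy":0,"wz":0},{"grip":0,"tx":-2,"ty":0,"tz":0,"wx":0,"wy":0,"wz":0},{"grip":0,"tx":0,"ty":0,"tz":0,"wx":0,"wy":0,"wz":0}]'
```

```text
time_s: 9.03
eef_pos: [501.1, 94.6, 65.6]
ee_rot: [0.521, -0.521, 0.478, -0.478]
force: [-0.9, 1.6, 4.2]
grip_width: 0.0
```

```bash
python3 -m handwheel '[{"grip":0,"tx":0,"ty":-6,"tz":0,"wx":0,"wy":0,"wz":0},{"grip":0,"tx":11,"ty":0,"tz":0,"wx":0,"wy":0,"wz":0},{"grip":0,"tx":11,"ty":0,"tz":0,"wx":0,"wy":0,"wz":0},{"grip":0,"tx":0,"ty":0,"tz":0,"wx":0,"wy":0,"wz":0},{"grip":0,"tx":0,"ty":3,"tz":0,"wx":0,"wy":0,"wz":0},{"grip":0,"tx":0,"ty":2,"tz":0,"wx":0,"wy":0,"wz":0},{"grip":0,"tx":0,"ty":1,"tz":0,"wx":0,"wy":0,"wz":0},{"grip":0,"tx":0,"ty":0,"tz":0,"wx":0,"wy":0,"wz":0},{"grip":0,"tx":-1,"ty":0,"tz":0,"wx":0,"wy":0,"wz":0},{"grip":0,"tx":-1,"ty":0,"tz":0,"wx":0,"wy":0,"wz":0}]'
python3 -m handwheel '[{"grip":0,"tx":-2,"ty":0,"tz":0,"wx":0,"wy":0,"wz":0},{"grip":0,"tx":-2,"ty":0,"tz":0,"wx":0,"wy":0,"wz":0},{"grip":0,"tx":-2,"ty":0,"tz":0,"wx":0,"wy":0,"wz":0},{"grip":0,"tx":-2,"ty":0,"tz":0,"wx":0,"wy":0,"wz":0},{"grip":0,"tx":-2,"ty":0,"tz":0,"wx":0,"wy":0,"wz":0},{"grip":0,"tx":-2,"ty":0,"tz":0,"wx":0,"wy":0,"wz":0},{"grip":0,"tx":-2,"ty":0,"tz":0,"wx":0,"wy":0,"wz":0},{"grip":0,"tx":-2,"ty":0,"tz":0,"wx":0,"wy":0,"wz":0},{"grip":0,"tx":-2,"ty":0,"tz":0,"wx":0,"wy":0,"wz":0},{"grip":0,"tx":-2,"ty":0,"tz":0,"wx":0,"wy":0,"wz":0}]'
```

```text
time_s: 9.87
eef_pos: [502.7, 74.3, 65.8]
ee_rot: [-0.521, 0.521, -0.478, 0.479]
force: [-2.6, -1.7, 6.3]
grip_width: -0.002
time_s: 10.7
eef_pos: [501.1, 94.4, 65.7]
ee_rot: [0.521, -0.521, 0.478, -0.478]
force: [-1.0, -0.2, 3.0]
grip_width: 0.001
```

58 mm of stroke so far should give about 15.5 mm of jaw travel. I'll lift, swing toward -y and look.

```bash
python3 -m handwheel '[{"grip":0,"tx":0,"ty":-34,"tz":0,"wx":0,"wy":0,"wz":0},{"grip":0,"tx":0,"ty":-40,"tz":0,"wx":0,"wy":0,"wz":0},{"grip":0,"tx":40,"ty":0,"tz":0,"wx":0,"wy":0,"wz":0},{"grip":0,"tx":40,"ty":0,"tz":0,"wx":0,"wy":0,"wz":0},{"grip":0,"tx":40,"ty":0,"tz":0,"wx":0,"wy":0,"wz":0},{"grip":0,"tx":40,"ty":0,"tz":0,"wx":0,"wy":0,"wz":0},{"grip":0,"tx":40,"ty":0,"tz":0,"wx":0,"wy":0,"wz":0},{"grip":0,"tx":0,"ty":0,"tz":0,"wx":0,"wy":0,"wz":0}]'
cat > look.py <<'E'
import sys
from h import *;from rig import sense,eyes
k=sys.argv[1];rel(sense(),CREST)
im=[]
for n,(r0,r1,c0,c1) in {"top":(195,245,150,250),"scene":(210,290,140,240)}.items():
    c=eyes.capture(n);np.savez(n+k+".npz",**c)
    for b in("red","green"):
        q=cent(c,b,BOX[n]);X=ray(c,q[0],22 if b=="red" else 21)-O;print(n,b,q,"nest",X@XV,X@YV)
    q=cv2.resize(c["pixels"][r0:r1,c0:c1,::-1],None,fx=6 if n=="top" else 4,fy=6 if n=="top" else 4,interpolation=cv2.INTER_CUBIC)
    im.append(cv2.copyMakeBorder(q,0,0,0,600-q.shape[1],cv2.BORDER_CONSTANT))
cv2.imwrite(f"pics/l{k}.png",np.clip(np.vstack(im).astype(float)*1.6,0,255)[:600].astype(np.uint8))
E
python3 look.py 2
```

```text
time_s: 11.37
eef_pos: [518.3, -110.9, 139.3]
ee_rot: [-0.519, 0.52, -0.479, 0.481]
force: [-0.2, 0.0, -0.2]
grip_width: -0.001
t 11.3667 nest [   1.1  -308.94  139.29] rotvec left [-0.001  0.001  0.002] F [-0.23  0.02 -0.24] j6 -0.51 grip -0.001
tool axes [[0.079, -0.997, 0.002], [0.001, -0.002, -1.0], [0.997, 0.079, 0.001]]
goal shift in present tool axes [-194.1   73.    -1. ] in goal axes [-193.9   73.3   -1.1]
top red (array([192., 223.]), np.int64(1), np.float64(61.0)) nest -43.97959114016583 -12.369924904336623
top green (array([189.64596273, 229.38509317]), np.int64(7), np.float64(31.0)) nest -61.80044482534696 -4.331208286149159
scene red (array([199.        , 256.33063428]), np.int64(11), np.float64(95.0)) nest -42.228945734363954 -13.060550699637576
scene green (array([199.62075134, 265.76565295]), np.int64(16), np.float64(49.0)) nest -63.30742513637009 -3.66942045515299
```

View pics/l2.png

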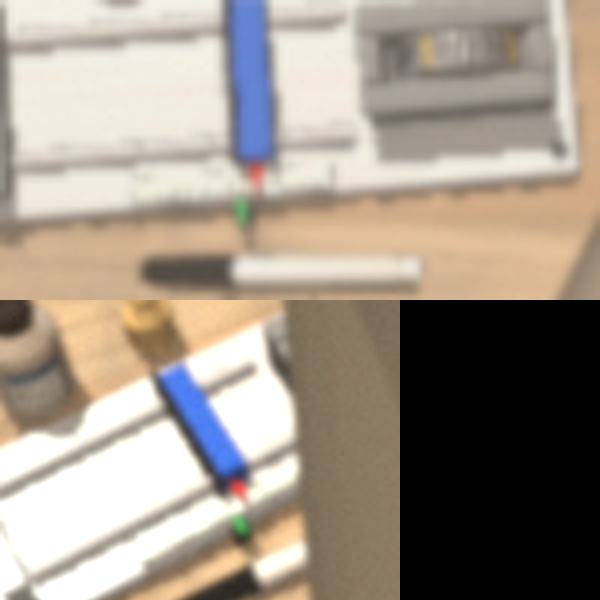

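```bash
cat > ana.py <<'E'
from h import *
def ana(c,n,yp):
    out={}
    p=c["pixels"].astype(float);r,g,b=p[...,0],p[...,1],p[...,2]
    H,W=r.shape;v,u=np.mgrid[:H,:W]
    def reg(x0,x1,y0,y1,z):
        q=np.array([project(c,O+x*XV+y*YV+[0,0,z]) for x,y in((x0,y0),(x1,y0),(x1,y1),(x0,y1))],np.float32)
        m=np.zeros((H,W),np.uint8);cv2.fillPoly(m,[np.round(q).astype(int)],1);return m>0
    def cen(w,m,th,z):
        w=np.where(m&(w>th),w-th/2,0);q=[(w*u).sum()/w.sum(),(w*v).sum()/w.sum()]
        X=ray(c,q,z)-O;return np.round([X@XV,X@YV,(w>0).sum()],2)
    out["red"]=cen(r-np.maximum(g,b),reg(-57,-40,yp-12,yp+12,22),14,22)
    out["green"]=cen(g-np.maximum(r,b),reg(-75,-50,-16,8,21),6,21)
    out["blue"]=cen(b-np.maximum(r,g),reg(-48,48,yp-22,yp+22,30),20,36)
    return out
if __name__=="__main__":
    import sys
    for k,yp in zip(sys.argv[1::2],sys.argv[2::2]):
        for n in("top","scene"):
            d=ana(dict(np.load(n+k+".npz")),n,float(yp)); print(k,n,d,"gap",d["green"][1]-d["red"][1])
E
python3 ana.py 0 -30 2 -13
```

```text
0 top {'red': array([-45.58, -28.61,  16.  ]), 'green': array([-62.12,  -4.52,  10.  ]), 'blue': array([ -0.36, -30.89, 156.  ])} gap 24.09
0 scene {'red': array([-44.78, -29.22,  20.  ]), 'green': array([-63.21,  -3.7 ,  25.  ]), 'blue': array([ -2.32, -29.34, 226.  ])} gap 25.52
2 top {'red': array([-46.12, -12.88,  15.  ]), 'green': array([-62.1 ,  -4.51,  10.  ]), 'blue': array([ -0.25, -14.73, 160.  ])} gap 8.370000000000001
2 scene {'red': array([-44.08, -12.93,  25.  ]), 'green': array([-63.13,  -3.68,  26.  ]), 'blue': array([ -2.29, -13.26, 247.  ])} gap 9.25
```

Jaw travel so far is about 16.1 mm and the remaining gap about 8.8 mm, so about 32 mm more stroke. I go back for a 22 mm stroke.

```bash
python3 -m handwheel '[{"grip":0,"tx":-36,"ty":0,"tz":0,"wx":0,"wy":0,"wz":0},{"grip":0,"tx":-36,"ty":0,"tz":0,"wx":0,"wy":0,"wz":0},{"grip":0,"tx":-36,"ty":0,"tz":0,"wx":0,"wy":0,"wz":0},{"grip":0,"tx":-36,"ty":0,"tz":0,"wx":0,"wy":0,"wz":0},{"grip":0,"tx":-34,"ty":0,"tz":0,"wx":0,"wy":0,"wz":0},{"grip":0,"tx":0,"ty":34,"tz":0,"wx":0,"wy":0,"wz":0},{"grip":0,"tx":0,"ty":30,"tz":0,"wx":0,"wy":0,"wz":0},{"grip":0,"tx":0,"ty":0,"tz":0,"wx":0,"wy":0,"wz":0},{"grip":0,"tx":0,"ty":0,"tz":0,"wx":0,"wy":0,"wz":0},{"grip":0,"tx":0,"ty":0,"tz":0,"wx":0,"wy":0,"wz":0}]'; python3 -c "
from h import *
from rig import sense
rel(sense(),CREST-10*YV)"
```

```text
time_s: 12.3
eef_pos: [503.6, 72.6, 77.1]
ee_rot: [0.521, -0.52, 0.478, -0.479]
force: [-0.1, 0.0, 0.2]
grip_width: -0.001
t 12.3 nest [   0.73 -124.86   77.07] rotvec left [-0.002  0.007  0.   ] F [-0.09  0.01  0.24] j6 -0.17 grip -0.001
tool axes [[0.084, -0.996, 0.0], [0.002, -0.0, -1.0], [0.996, 0.084, 0.002]]
goal shift in present tool axes [ 0.1 11.1 -0.7] in goal axes [ 0.1 11.1 -0.7]
```

```bash
python3 -m handwheel '[{"grip":0,"tx":0,"ty":6,"tz":-0.5,"wx":0,"wy":0,"wz":0},{"grip":0,"tx":0,"ty":3,"tz":0,"wx":0,"wy":0,"wz":0},{"grip":0,"tx":0,"ty":1.5,"tz":0,"wx":0,"wy":0,"wz":0},{"grip":0,"tx":0,"ty":0.5,"tz":0,"wx":0,"wy":0,"wz":0},{"grip":0,"tx":0,"ty":0,"tz":0,"wx":0,"wy":0,"wz":0},{"grip":0,"tx":0,"ty":0,"tz":0,"wx":0,"wy":0,"wz":0}]'
python3 -m handwheel '[{"grip":0,"tx":0,"ty":0.3,"tz":0,"wx":0,"wy":0,"wz":0},{"grip":0,"tx":0,"ty":0,"tz":0,"wx":0,"wy":0,"wz":0},{"grip":0,"tx":0,"ty":0,"tz":0,"wx":0,"wy":0,"wz":0}]'
```

```text
time_s: 12.8
eef_pos: [502.8, 71.9, 65.5]
ee_rot: [0.521, -0.52, 0.478, -0.479]
force: [-1.9, -0.2, 6.7]
grip_width: -0.002
time_s: 13.05
eef_pos: [502.9, 71.8, 65.4]
ee_rot: [0.521, -0.52, 0.478, -0.479]
force: [-3.3, -1.6, 8.6]
grip_width: 0.002
```

```bash
python3 -m handwheel '[{"grip":0,"tx":0,"ty":-0.4,"tz":0,"wx":0,"wy":0,"wz":0},{"grip":0,"tx":0,"ty":0,"tz":0,"wx":0,"wy":0,"wz":0},{"grip":0,"tx":-2,"ty":0,"tz":0,"wx":0,"wy":0,"wz":0},{"grip":0,"tx":-2,"ty":0,"tz":0,"wx":0,"wy":0,"wz":0},{"grip":0,"tx":-2,"ty":0,"tz":0,"wx":0,"wy":0,"wz":0}]'
python3 -m handwheel '[{"grip":0,"tx":-2,"ty":0,"tz":0,"wx":0,"wy":0,"wz":0},{"grip":0,"tx":-2,"ty":0,"tz":0,"wx":0,"wy":0,"wz":0},{"grip":0,"tx":-2,"ty":0,"tz":0,"wx":0,"wy":0,"wz":0},{"grip":0,"tx":-2,"ty":0,"tz":0,"wx":0,"wy":0,"wz":0},{"grip":0,"tx":-2,"ty":0,"tz":0,"wx":0,"wy":0,"wz":0},{"grip":0,"tx":-2,"ty":0,"tz":0,"wx":0,"wy":0,"wz":0},{"grip":0,"tx":-2,"ty":0,"tz":0,"wx":0,"wy":0,"wz":0},{"grip":0,"tx":-2,"ty":0,"tz":0,"wx":0,"wy":0,"wz":0},{"grip":0,"tx":0,"ty":0,"tz":0,"wx":0,"wy":0,"wz":0}]'
```

```text
time_s: 13.47
eef_pos: [502.3, 77.9, 65.8]
ee_rot: [0.521, -0.52, 0.478, -0.479]
force: [-4.1, -0.5, 12.5]
grip_width: 0.001
time_s: 14.22
eef_pos: [501.0, 94.3, 65.6]
ee_rot: [0.521, -0.52, 0.478, -0.479]
force: [-2.1, 1.7, 8.2]
grip_width: -0.0
```

The stroke is done, though the force reached 12.5 N, a bit above the 3–8 N range, so I'll land 0.5 mm higher. Next is a centred 10 mm stroke from -5 to +5.

```bash
python3 -m handwheel '[{"grip":0,"tx":0,"ty":-6,"tz":0,"wx":0,"wy":0,"wz":0},{"grip":0,"tx":9,"ty":0,"tz":0,"wx":0,"wy":0,"wz":0},{"grip":0,"tx":8,"ty":0,"tz":0,"wx":0,"wy":0,"wz":0},{"grip":0,"tx":0,"ty":0,"tz":0,"wx":0,"wy":0,"wz":0},{"grip":0,"tx":0,"ty":3,"tz":0,"wx":0,"wy":0,"wz":0},{"grip":0,"tx":0,"ty":1.5,"tz":0,"wx":0,"wy":0,"wz":0},{"grip":0,"tx":0,"ty":1,"tz":0,"wx":0,"wy":0,"wz":0},{"grip":0,"tx":0,"ty":0,"tz":0,"wx":0,"wy":0,"wz":0},{"grip":0,"tx":0,"ty":0,"tz":0,"wx":0,"wy":0,"wz":0}]'
```

```text
time_s: 14.97
eef_pos: [502.1, 77.1, 65.8]
ee_rot: [-0.521, 0.521, -0.478, 0.479]
force: [-2.7, -2.0, 10.4]
grip_width: 0.001
```

```bash
python3 -m handwheel '[{"grip":0,"tx":0,"ty":-0.3,"tz":0,"wx":0,"wy":0,"wz":0},{"grip":0,"tx":0,"ty":0,"tz":0,"wx":0,"wy":0,"wz":0},{"grip":0,"tx":-2,"ty":0,"tz":0,"wx":0,"wy":0,"wz":0},{"grip":0,"tx":-2,"ty":0,"tz":0,"wx":0,"wy":0,"wz":0},{"grip":0,"tx":-2,"ty":0,"tz":0,"wx":0,"wy":0,"wz":0},{"grip":0,"tx":-2,"ty":0,"tz":0,"wx":0,"wy":0,"wz":0},{"grip":0,"tx":-1,"ty":0,"tz":0,"wx":0,"wy":0,"wz":0},{"grip":0,"tx":0,"ty":0,"tz":0,"wx":0,"wy":0,"wz":0}]'
python3 -m handwheel '[{"grip":0,"tx":0,"ty":-34,"tz":0,"wx":0,"wy":0,"wz":0},{"grip":0,"tx":0,"ty":-40,"tz":0,"wx":0,"wy":0,"wz":0},{"grip":0,"tx":40,"ty":0,"tz":0,"wx":0,"wy":0,"wz":0},{"grip":0,"tx":40,"ty":0,"tz":0,"wx":0,"wy":0,"wz":0},{"grip":0,"tx":40,"ty":0,"tz":0,"wx":0,"wy":0,"wz":0},{"grip":0,"tx":40,"ty":0,"tz":0,"wx":0,"wy":0,"wz":0},{"grip":0,"tx":40,"ty":0,"tz":0,"wx":0,"wy":0,"wz":0},{"grip":0,"tx":0,"ty":0,"tz":0,"wx":0,"wy":0,"wz":0}]'
python3 look.py 3; python3 ana.py 0 -30 2 -13 3 -5
```

```text
time_s: 15.63
eef_pos: [501.3, 86.4, 65.9]
ee_rot: [0.521, -0.521, 0.478, -0.478]
force: [-2.7, 0.1, 8.4]
grip_width: 0.002
time_s: 16.3
eef_pos: [518.4, -119.0, 139.1]
ee_rot: [-0.519, 0.52, -0.479, 0.48]
force: [0.6, 0.1, -0.4]
grip_width: -0.007
t 16.3 nest [   0.53 -317.05  139.13] rotvec left [-0.     0.001  0.002] F [ 0.61  0.14 -0.38] j6 -0.52 grip -0.007
tool axes [[0.079, -0.997, 0.002], [0.001, -0.002, -1.0], [0.997, 0.079, 0.0]]
goal shift in present tool axes [-202.2   72.8   -0.4] in goal axes [-202.1   73.1   -0.5]
top red (array([189.        , 223.50406504]), np.int64(2), np.float64(62.0)) nest -44.71859772691207 -3.624988113555621
top green (array([189.64556962, 229.42405063]), np.int64(7), np.float64(31.0)) nest -61.913049277025465 -4.323227729183881
scene red (array([195.34703947, 258.26809211]), np.int64(9), np.float64(90.0)) nest -42.308136213174095 -4.07292502596499
scene green (array([199.60353982, 265.76637168]), np.int64(16), np.float64(50.0)) nest -63.289088127414104 -3.637183340080558
0 top {'red': array([-45.58, -28.61,  16.  ]), 'green': array([-62.12,  -4.52,  10.  ]), 'blue': array([ -0.36, -30.89, 156.  ])} gap 24.09
0 scene {'red': array([-44.78, -29.22,  20.  ]), 'green': array([-63.21,  -3.7 ,  25.  ]), 'blue': array([ -2.32, -29.34, 226.  ])} gap 25.52
2 top {'red': array([-46.12, -12.88,  15.  ]), 'green': array([-62.1 ,  -4.51,  10.  ]), 'blue': array([ -0.25, -14.73, 160.  ])} gap 8.370000000000001
2 scene {'red': array([-44.08, -12.93,  25.  ]), 'green': array([-63.13,  -3.68,  26.  ]), 'blue': array([ -2.29, -13.26, 247.  ])} gap 9.25
3 top {'red': array([-45.6 ,  -4.52,  15.  ]), 'green': array([-62.2 ,  -4.52,  10.  ]), 'blue': array([ -0.36,  -6.25, 161.  ])} gap 0.0
3 scene {'red': array([-44.73,  -4.24,  24.  ]), 'green': array([-63.37,  -3.63,  25.  ]), 'blue': array([ -2.2 ,  -4.73, 251.  ])} gap 0.6100000000000003
```

View pics/l3.png

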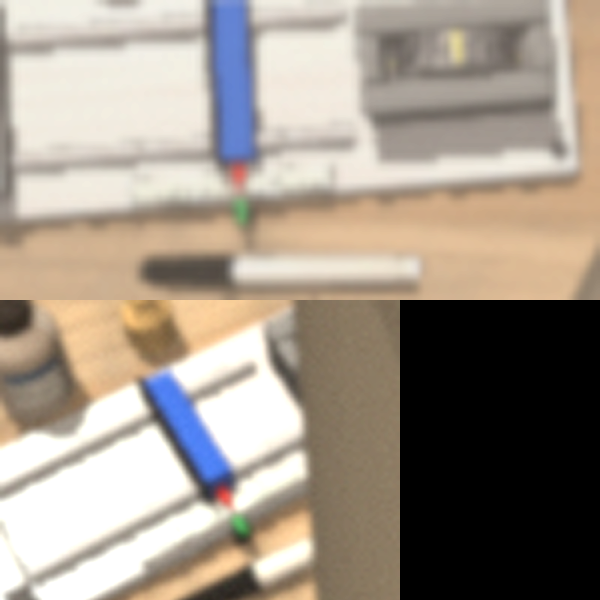

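The picture shows the red tip (top crop 240,175; scene crop 223,497) lined up along the nest's x with the green bar (240,211 and 240,525). The gap is 0.0 mm in the top view and 0.6 mm in the scene view, against a band half-width of 2.5 mm. The finger is well clear, so I'm handing in.

```bash
python3 -c "
from rig import ctrl,sense
print(sense()['dq'].round(3));print(ctrl.finish_job())"
```

```text
[ 0.05  -0.014  0.019  0.003  0.004  0.006]
the job is handed in; nothing more can be done
None
```

The jaw's red pointer now stands at the green mark, and I handed the job in at about 16.4 s of the 61 s allowed. With the gripper closed, I rolled the wheel's top toward the fence in four strokes of 14, 22, 22 and 22 mm, plus a final 9 mm one. The jaw was moved only by the wheel, and nothing was grasped.

**Pointer at the mark:** the last pictures, taken with the tool more than 200 mm away, put the pointer 0.0 mm short of the mark in the top view and 0.6 mm short in the scene view. A cruder colour centroid on the same pictures gave −0.7 and +0.4 mm. All four values lie well inside the band's ±2.5 mm.

**What disagreed or went wrong:**
- The contact force reached about 12.5 N during the fourth stroke, above the suggested 3–8 N. I backed off, and it read 8.4 N at the end of the final stroke.
- At the first look the jaw had moved about 16.1 mm, against 15.5 mm predicted from the strokes so far. I allowed for that in the remaining strokes.
- The first two move commands were refused because rows must contain every key, so nothing moved.
- I did not measure the positions of the plate, marker, weight and bottle again at the end. The marker looks unmoved in the last top view. No path took the tool near any of the four.

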